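# Strip the stuck knobs off the hob for washing

### The job

The hob's knobs are to be washed. First, with every knob still in place, switch off the igniter by pressing the round push switch on the power strip fully down and letting it come back up; then take off every knob that is still on the hob and lay them all in the aluminium tray, which stays flat on the tiles. The knobs are stuck on their spindles: work each one off by twisting it to and fro while pulling gently, never by hauling it straight up, which damages the tap, and do not disturb the crockery and pots around.

Things in the scene. Friction and masses are not known exactly. Their poses are not given: they have to be found in the camera images.
- hob: steel four-burner gas hob lying on the tiles, 480 (x, front to back) x 540 (y) mm, plate 8 mm thick; origin at the centre of its underside, x to its back. The four taps stand in a row along its front edge at hob x = -190 mm, y = +135, +45, -45, -135 mm; the cast-iron grates (top 52 mm up) begin at hob x = -132 mm
- knob0_mid (a point): knob of tap 0: black plastic knob, 60 mm wide, 44 tall: round skirt 20 tall, on it an upright flat bar (60 long, 14 thick, 24 tall). The point is on its axis, 22 mm above its underside (the bar runs from 2 below to 22 above it); x along the bar, z up out of the bar's top. 60 g. Starts on its spindle, bar within 0.4 rad of the hob's x. None if absent (already taken off: that spindle is bare)
- knob1_mid (a point): knob of tap 1, the same as knob 0 in every respect; None if absent
- knob2_mid (a point): knob of tap 2, the same as knob 0 in every respect; None if absent
- knob3_mid (a point): knob of tap 3, the same as knob 0 in every respect; None if absent
- spindle0_tip (a point): top end of the upright round brass spindle of tap 0 (12 mm thick, 23 mm tall). A knob pushed home has its knob0_mid 2 mm above this point, its skirt 3 mm off the plate. A spring clip in the knob grips the spindle: a straight pull needs 30 to 40 N, but while the knob is being turned 5 to 15 N draws it up (turning takes about 0.3 N m). Free once 20 mm up
- spindle1_tip (a point): top end of the upright round brass spindle of tap 1 (12 mm thick, 23 mm tall). A knob pushed home has its knob1_mid 2 mm above this point, its skirt 3 mm off the plate
- spindle2_tip (a point): top end of the upright round brass spindle of tap 2 (12 mm thick, 23 mm tall). A knob pushed home has its knob2_mid 2 mm above this point, its skirt 3 mm off the plate
- spindle3_tip (a point): top end of the upright round brass spindle of tap 3 (12 mm thick, 23 mm tall). A knob pushed home has its knob3_mid 2 mm above this point, its skirt 3 mm off the plate
- tap0 (a joint): how far (m) spindle 0 is drawn up out of its sprung tap: 0 at rest, about 1 mm for each 8 N of upward pull, below 0 when pushed; more than 3 mm (24 N) damages the tap
- tap1 (a joint): how far (m) spindle 1 is drawn up out of its sprung tap: 0 at rest, about 1 mm for each 8 N of upward pull, below 0 when pushed; more than 3 mm (24 N) damages the tap
- tap2 (a joint): how far (m) spindle 2 is drawn up out of its sprung tap: 0 at rest, about 1 mm for each 8 N of upward pull, below 0 when pushed; more than 3 mm (24 N) damages the tap
- tap3 (a joint): how far (m) spindle 3 is drawn up out of its sprung tap: 0 at rest, about 1 mm for each 8 N of upward pull, below 0 when pushed; more than 3 mm (24 N) damages the tap
- pwr (a joint): travel (m) of the power strip's spring push switch: 0 up, 0.006 fully down (5 N); it springs back when let go
- pwr_top (a point): centre of the top face of that push switch, a round cap 28 mm wide on a collar 44 mm wide and 12 mm high, at the end of the strip nearest the hob; the cap top stands 22 mm above the strip's top when up and moves with the cap
- strip: black plastic power strip fixed to the tiles, 60 (x) x 300 (y) x 38 mm, with sockets and small rockers; origin at the centre of its underside; the switch is 115 mm from it along -y. A white plug and its cable stand in one socket
- tray_in (a point): centre of the inner floor of the loose aluminium tray, 165 (x) x 205 (y) mm outside, walls 4 mm thick and 30 mm high, floor 4 mm thick, 0.6 kg; there is room for four knobs side by side (2 x 2)
- mug: teal enamel mug, 80 mm wide, 85 tall, on the coaster; origin under its centre
- coaster: wooden coaster, 96 mm wide, 8 thick, under the mug; origin under its centre
- canister: clear acrylic sugar canister with a grey twist cap, 94 mm wide, 142 tall; origin under its centre
- glass: tea glass, 64 mm wide, 90 tall; origin under its centre
- strainer: stainless tea strainer, a bowl 68 mm wide and 26 tall with a handle 90 mm long to -x, lying on the hob's front right corner; origin under the bowl's centre
- pot: aluminium pot, 160 mm wide, 75 tall, on the back left burner's grate; origin under its centre
- kanaka: small brass coffee pot, 76 mm wide, 75 tall, with a wooden handle to its own +y, on the tiles right of the hob; origin under its centre

How it is judged:
On the way, in this order (a step that is already met when the one before it is completed fails the run):
1. the push switch is pressed fully down while every knob is still home on its spindle (value of joint pwr above 0.005 m and distance between knob0_mid and spindle0_tip below 0.008 m and distance between knob1_mid and spindle1_tip below 0.008 m and distance between knob2_mid and spindle2_tip below 0.008 m and distance between knob3_mid and spindle3_tip below 0.008 m), for 0.1 s.
2. the push switch has come back up (value of joint pwr below 0.001 m), for 0.1 s.
3. every knob is off its spindle (distance between knob0_mid and spindle0_tip above 0.03 m and distance between knob1_mid and spindle1_tip above 0.03 m and distance between knob2_mid and spindle2_tip above 0.03 m and distance between knob3_mid and spindle3_tip above 0.03 m), for 0.1 s.
At the end, for the whole second after the job is handed in: Every knob there is lies in the tray (its middle inside the tray's walls and no more than 45 mm above the tray's floor, so not heaped on the rim), the tray is level within 0.1 rad and on the tiles, and the push switch is up (x of knob0_mid in the frame of tray_in between -0.078 and 0.078 m and y of knob0_mid in the frame of tray_in between -0.098 and 0.098 m and z of knob0_mid in the frame of tray_in between 0 and 0.045 m and x of knob1_mid in the frame of tray_in between -0.078 and 0.078 m and y of knob1_mid in the frame of tray_in between -0.098 and 0.098 m and z of knob1_mid in the frame of tray_in between 0 and 0.045 m and x of knob2_mid in the frame of tray_in between -0.078 and 0.078 m and y of knob2_mid in the frame of tray_in between -0.098 and 0.098 m and z of knob2_mid in the frame of tray_in between 0 and 0.045 m and x of knob3_mid in the frame of tray_in between -0.078 and 0.078 m and y of knob3_mid in the frame of tray_in between -0.098 and 0.098 m and z of knob3_mid in the frame of tray_in between 0 and 0.045 m and value of joint pwr below 0.001 m and angle between tray_in's own z axis and vertical below 0.1 rad and height (world z) of tray_in below 0.012 m); the robot touches nothing.
It fails at once if a knob is hauled so hard that its spindle is drawn more than 3 mm out of the tap (24 N) (value of joint any of tap0, tap1, tap2, tap3 above 0.003 m).
It fails at once if mug, coaster, canister, glass, strainer, pot or coffee pot is shifted more than 4 cm or tipped over (distance of any of mug, coaster, canister, glass, strainer, pot, kanaka from where it was at the start of the episode above 0.04 m or angle between any of mug, coaster, canister, glass, strainer, pot, kanaka's own z axis and vertical above 0.6 rad).
Of knob0, knob1, knob2, knob3 only 3 to 4 are there at a start; the rules pass over those that are not, and their reading is None.
At some moment in a run one of tray may be knocked a few centimetres aside while the robot is not near it.
Once in a run the grip may slacken for a moment while it holds something.
It also fails if it takes over 210 s, if anything falls off the work surface, if the arm or the gripper's body presses on something with over 40 N, if the wrist force passes 120 N, or if a joint passes its speed limit or range.

### The arm

A 6-joint arm with a two-finger parallel gripper is mounted at the origin on the work surface. World frame = base frame: x ahead of the robot, y to its left, z up, the work surface at z = 0. Lengths are in m, angles in rad, forces in N, time in s.
With the tool pointing down it reaches from about 0.35 to 0.975 m from the base axis. Payload 4.9 kg.
Tool frame: the origin (TCP) lies on the front face of the gripper's body, between the roots of the fingers; the fingertips stand ctrl.tip_extent ahead of it and the grasp point (between the pads) lies 54 mm ahead of it (ctrl.tip_extent is the distance from the TCP to the fingertips, in m); z points along the fingers, y is the line along which they close (so a half turn about z gives the same grasp; the last joint's range is limited). The gripper opens to 85 mm and grips with 20 to 120 N. Pads are 22 mm wide; open, the fingers measure 114 mm over their backs; the gripper's body (76 mm by 85 mm) begins 54 mm behind the grasp point. The pads swing forward as they close: fully open they stand 13 mm farther back than shut.
Start: joints at [1.145, 0.053, 1.613, -0, 1.476, -0.119], TCP at [0.189, 0.596, 0.304] pointing down, gripper open.
Joint ranges: [-3.01, 3.01], [-1.01, 2.22], [0.06, 2.58], [-1.02, 4.17], [0.09, 2.62], [-3.14, 3.14]. Speed limits (rad/s): [2.57, 2.57, 3.14, 3.14, 3.14, 3.14].

### API

Orientations are given as a rotation vector (axis times angle).
In Python, from station import ctrl gives the robot as it stands.
- The arm moves only by the tool apply_moves, never from a script. Its argument "rows" is one flat list of numbers, 6 for each row, row after row: the shift along the tool's x, y, z normalised to -1 to 1, where 1 is 0.6 m, then the turn, a rotation vector about the tool's x, y, z normalised to -1 to 1, where 1 is 90 degrees. A call has 1 to 20 rows; each row is the pose to reach, as a shift and turn from the pose commanded when the call began, along the tool's axes at that moment; what a row does not reach only later rows make up. A row lasts 1/10 s, in which the tool goes at most 50 mm and 8.59 degrees, less where a joint would pass 70% of its speed; a pose out of reach is approached as far as the arm can. A call with a number of a shift or a turn outside -1 to 1 is refused whole. A call with a gripper value outside its range is refused whole. "grip" is the opening, from 0 (shut) to 1 (fully open), set as the call begins (left out, the last holds). The fingers move at their own pace and stop on an object; "grip_force" is the grip in N (left out, the last holds). Time passes only in rows, so rows that repeat a pose let the fingers close. It gives the time, the measured TCP pose, the force, the opening and the grip force at its end, in the units of the state.
- ctrl.get_obs(): the state, without advancing time (a new reading comes with each control period).
- ctrl.get_image(name): name is "side" or "top"; returns (picture, depth): 384x512x3 uint8, blue, green, red; 384x512 float32, m along the optical axis (not along the pixel's ray), 0 where there is no reading.
- ctrl.camera_model(name): a dict with "mtx" (3x3 intrinsics, pixels), "R" (3x3) and "t" (3): a world point X has camera coordinates R X + t. Camera axes: x right, y down, z forward; pixel columns grow to the right and rows downward; lengths in m; the calibration is good to about 2 mm. A picture is of the moment at which its call begins. camera_model takes no time and is no camera call.
- ctrl.finish_job(): hands the job in; it is judged then, once.
The state is a dict: "t": time; "q": joint angles; "dq": joint speeds; "effort": joint torques, N m; "tool_pos": TCP position; "tool_rot": TCP orientation; "contact_force": force on the tool from outside, world axes, zero at the start; "wrist_torque": the same for the moment, N m; "opening": finger opening in m; "grip_force": force on a finger pad.
Only numpy, scipy, OpenCV 4.12 (cv2) and the standard library are available. Lean on these libraries where they do the work, as an engineer would, in place of code of your own. Each camera call takes 0.05 s, during which the arm holds its last target. There are 200 camera calls.

## Working session

There is one attempt and no reset: what is moved stays moved. The work goes in short steps, Python scripts to look and compute and a tool call to move; the robot and the scene stay as the last step left them, time stands still between calls to the robot, and variables do not carry over. Pictures are saved under pics/ and viewed, at most 14 in all, crops included, and the job is handed in when it is done.

Besides the shell and the picture viewer there is one more tool, called after "Call:" as name(argument=value, ...) on one line, values as JSON. apply_moves: Moves the arm, as the interface text tells. Its arguments: {"type":"object","properties":{"rows":{"type":"array","items":{"type":"number"}},"grip":{"type":"number"},"grip_force":{"type":"number"}},"required":["rows"]}

```bash
mkdir -p pics; ls; python3 - <<'E'
from station import ctrl
import cv2,numpy as np
o=ctrl.get_obs();print(o['tool_pos'],o['tool_rot'],o['opening'],ctrl.tip_extent,o['t'])
for n in('side','top'):
    p,d=ctrl.get_image(n);cv2.imwrite(f'pics/{n}0.png',p);np.save(f'{n}0.npy',d)
    m=ctrl.camera_model(n);print(n,m['mtx'].round(1).tolist(),(-m['R'].T@m['t']).round(3),m['R'].round(3).tolist())
E
```

```text
pics
[0.1885399  0.59538216 0.30265859] [-0.47991267 -3.10416861  0.00314601] 0.08534138570670365 0.0726 0.0
side [[431.0, 0.0, 258.1], [0.0, 431.0, 196.4], [0.0, 0.0, 1.0]] [-0.311 -0.91   0.878] [[0.708, -0.706, -0.011], [-0.388, -0.376, -0.842], [0.59, 0.6, -0.54]]
top [[437.1, 0.0, 256.9], [0.0, 437.1, 188.4], [0.0, 0.0, 1.0]] [0.492 0.005 1.659] [[-0.025, -1.0, -0.001], [-0.999, 0.025, -0.044], [0.044, 0.0, -0.999]]
```

View pics/top0.png

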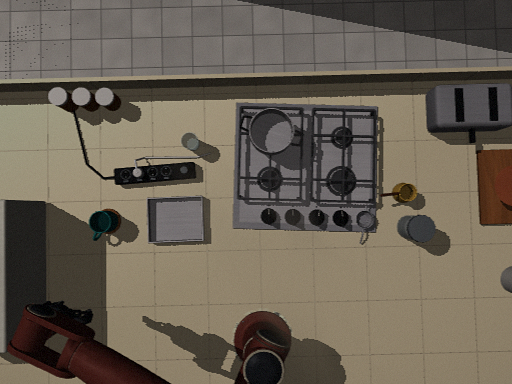

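View pics/side0.png

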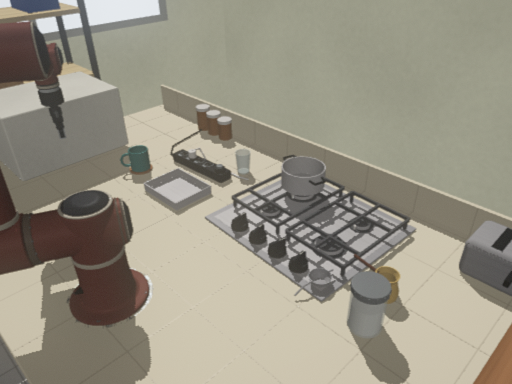

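The top view shows four knobs at about (269,216), (293,217), (317,217) and (341,218). The switch is near (184,170), the tray is centred at (176,220), and the strainer is at (366,219). Next I'll zoom in.

```bash
cat > h.py <<'E'
from station import ctrl
import cv2,numpy as np
def ray(n,u,v,z):
    m=ctrl.camera_model(n);d=m['R'].T@np.linalg.solve(m['mtx'],[u,v,1.]);c=-m['R'].T@m['t']
    return c+d*(z-c[2])/d[2]
def cloud(n,d):
    m=ctrl.camera_model(n);v,u=np.mgrid[:384,:512]
    P=np.stack([(u-m['mtx'][0,2])/m['mtx'][0,0]*d,(v-m['mtx'][1,2])/m['mtx'][1,1]*d,d],-1)
    return (P-m['t'])@m['R']
def proj(n,X):
    m=ctrl.camera_model(n);p=m['mtx']@(m['R']@np.array(X)+m['t']);return p[:2]/p[2]
E
python3 - <<'E'
from h import *
p=cv2.imread('pics/top0.png')
a=cv2.resize(p[185:245,225:385],None,fx=5,fy=5,interpolation=cv2.INTER_CUBIC)
b=cv2.resize(p[145:200,105:265],None,fx=5,fy=5,interpolation=cv2.INTER_CUBIC)
cv2.imwrite('pics/topc.png',cv2.convertScaleAbs(np.vstack([a,b]),alpha=1.6,beta=20))
P=cloud('top',np.load('top0.npy'))
for u in(269,293,317,341):
    w=P[205:228,u-11:u+11].reshape(-1,3);k=w[(w[:,2]>.036)];top=w[w[:,2]>.046]
    print(u,len(k),k.mean(0).round(4),len(top),top.mean(0).round(4),w[:,2].max().round(3))
    if len(top)>5:
        r=cv2.minAreaRect((top[:,:2]*1000).astype(np.float32));print(np.round(r[0],1),np.round(r[1],1),r[2])
w=P[155:185,170:200].reshape(-1,3);k=w[(w[:,2]>.052)];print('sw',len(k),k.mean(0),k[:,2].max())
w=P[190:250,140:212].reshape(-1,3);k=w[(w[:,2]>.02)&(w[:,2]<.04)];print('tray',len(k),cv2.minAreaRect((k[:,:2]*1000).astype(np.float32)))
E
```

```text
269 75 [ 0.462  -0.0323  0.1374] 66 [ 0.4621 -0.0311  0.1509] 1.659
[469.1 -29. ] [73.2 35.3] 30.609703063964844
293 76 [ 0.4564 -0.119   0.0939] 63 [ 0.4576 -0.1189  0.1052] 1.659
[480.6 -73.9] [150.6  51.2] 63.28361892700195
317 80 [ 0.4513 -0.209   0.0712] 64 [ 0.4509 -0.2091  0.0793] 1.659
[ 456.7 -108.3] [230.3  55.4] 86.40206909179688
341 91 [ 0.4485 -0.288   0.1209] 68 [ 0.4489 -0.2845  0.1484] 1.659
[ 481.2 -159.2] [323.7  57.4] 76.3211669921875
sw 70 [0.6272138  0.25487905 0.1723056 ] 1.6587694020918458
tray 354 ((457.4355163574219, 314.68548583984375), (169.07789611816406, 209.98324584960938), 1.0475130081176758)
```

View pics/topc.png

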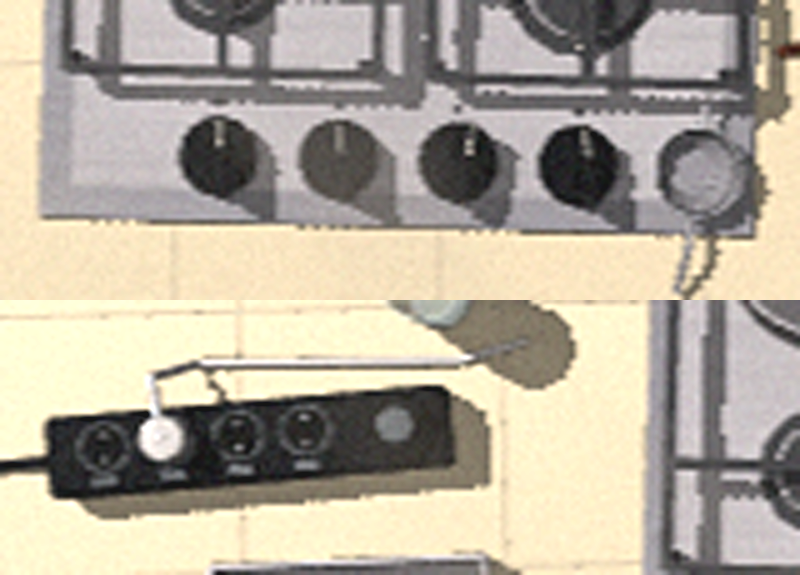

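```bash
python3 - <<'E'
from h import *
P=cloud('top',np.load('top0.npy'));p=cv2.imread('pics/top0.png').astype(int)
for u,v in((268.6,216.4),(293,217),(316.6,217.6),(340.6,218)):
    w=P[203:230,int(u)-10:int(u)+11].reshape(-1,3);k=w[(w[:,2]>.022)&(w[:,2]<.07)];top=k[k[:,2]>.044]
    print(ray('top',u,v,.035).round(4),len(k),k.mean(0).round(4),len(top),top.mean(0).round(4),k[:,2].max().round(3))
    e,V=np.linalg.eigh(np.cov(top[:,:2].T));print(np.sqrt(e*12)*1e3,np.arctan(V[1,1]/V[0,1]))
    (x,y),r=cv2.minEnclosingCircle((k[:,:2]*1000).astype(np.float32));print('circ',x,y,r)
w=P[155:185,170:200].reshape(-1,3);k=w[(w[:,2]>.052)&(w[:,2]<.07)];print('sw',ray('top',183.8,170,.06),len(k),k.mean(0),k[:,2].max())
w=P[100:240,225:385].reshape(-1,3);k=w[(w[:,2]>.004)&(w[:,2]<.012)];print('hob',cv2.minAreaRect((k[:,:2]*1000).astype(np.float32)))
for u,v in((233.5,228),(375.5,232)):print(ray('top',u,v,.008))
w=P[:,:]; g=P[130:155,175:210].reshape(-1,3);g=g[(g[:,2]>.05)&(g[:,2]<.1)];print('glass',len(g),g.mean(0))
E
```

```text
[ 0.4582 -0.0358  0.035 ] 189 [ 0.4603 -0.0334  0.0381] 62 [ 0.4602 -0.0334  0.0537] 0.063
[14.24316455 61.42942619] 0.06429664813499468
circ 460.14306640625 -33.831993103027344 29.4947509765625
[ 0.4536 -0.1262  0.035 ] 191 [ 0.4557 -0.1223  0.0384] 63 [ 0.456  -0.1228  0.054 ] 0.061
[14.23365586 60.07294211] 0.1386921812170333
circ 455.6377868652344 -123.4501724243164 29.202407836914062
[ 0.4492 -0.2136  0.035 ] 186 [ 0.4512 -0.2114  0.0391] 65 [ 0.4502 -0.2124  0.0539] 0.066
[14.62072185 58.96916813] -0.24423419065443902
circ 450.72296142578125 -212.10328674316406 28.953868865966797
[ 0.4455 -0.3025  0.035 ] 194 [ 0.4463 -0.3001  0.0389] 67 [ 0.4465 -0.3023  0.0536] 0.063
[14.58401512 61.11462525] 0.0661619541222477
circ 445.7476501464844 -302.03466796875 29.89689826965332
sw [0.63643328 0.27124814 0.06      ] 65 [0.63764644 0.27411115 0.05796223] 0.06810282672749149
hob ((633.4859008789062, -178.7467041015625), (607.3028564453125, 529.1731567382812), 88.53616333007812)
[0.41738531 0.09676366 0.008     ]
[ 0.38881641 -0.43702186  0.008     ]
glass 121 [0.74504551 0.25100019 0.07703873]
```

```bash
cat >> h.py <<'E'
from scipy.spatial.transform import Rotation as Ro
def rel(p,bar=None):
    "row to TCP position p, fingers closing across a bar at world heading bar"
    o=ctrl.get_obs();R=Ro.from_rotvec(o['tool_rot']).as_matrix()
    d=R.T@(np.array(p)-o['tool_pos'])/.6
    if bar is None: r=np.zeros(3)
    else:
        a=np.arctan2(R[1,0],R[0,0]);e=(bar-a+np.pi/2)%np.pi-np.pi/2
        T=Ro.from_euler('z',a+e).as_matrix()@np.diag([1.,-1,-1]);r=Ro.from_matrix(R.T@T).as_rotvec()/(np.pi/2)
    return np.r_[d,r].round(4).tolist(), 'rows>=',max(np.linalg.norm(d)*12,np.linalg.norm(r)*10.5)
E
python3 - <<'E'
from h import *
print(rel((.637,.273,.29),0.0))
P=cloud('top',np.load('top0.npy'));p=cv2.imread('pics/top0.png')
w=P[150:170,130:205].reshape(-1,3);k=w[(w[:,0]>.66)&(w[:,2]<.3)];print(np.percentile(k[:,2],[50,80,90,95,99]))
w=P[145:190,105:200].reshape(-1,3);k=w[(w[:,2]>.07)&(w[:,2]<.3)];print(len(k),k[:,:].max(0),k.min(0),k.mean(0))
E
```

```text
([-0.8748, -0.2865, 0.0216, -0.0011, -0.0003, -0.1953], 'rows>=', np.float64(11.049309741308502))
[0.00103525 0.00578529 0.01019883 0.03475128 0.05549659]
43 [0.72445155 0.45775695 0.09571121] [0.62142557 0.22115047 0.07003349] [0.67741716 0.34077217 0.07952259]
```

Call:
apply_moves(rows=[-0.875,-0.2865,0.0216,0,0,-0.195,-0.875,-0.2865,0.0216,0,0,-0.195,-0.875,-0.2865,0.0216,0,0,-0.195,-0.875,-0.2865,0.0216,0,0,-0.195,-0.875,-0.2865,0.0216,0,0,-0.195,-0.875,-0.2865,0.0216,0,0,-0.195,-0.875,-0.2865,0.0216,0,0,-0.195,-0.875,-0.2865,0.0216,0,0,-0.195,-0.875,-0.2865,0.0216,0,0,-0.195,-0.875,-0.2865,0.0216,0,0,-0.195,-0.875,-0.2865,0.0216,0,0,-0.195,-0.875,-0.2865,0.0216,0,0,-0.195,-0.875,-0.2865,0.0216,0,0,-0.195,-0.875,-0.2865,0.0216,0,0,-0.195,-0.875,-0.2865,0.0216,0,0,-0.195,-0.875,-0.2865,0.0216,0,0,-0.195], grip=0)

```text
t: 1.7
tool_pos: [0.6363, 0.2746, 0.2912]
tool_rot: [-0.002, 3.142, 0.0]
contact_force: [-0.1, 1.0, -0.0]
opening: 0.0002
grip_force: 0.0
```

```bash
python3 - <<'E'
from h import *
o=ctrl.get_obs();print(o['t'],o['tool_pos'],o['tool_rot'],o['opening'],o['contact_force'])
print(rel((.637,.273,.150),0.0))
p,d=ctrl.get_image('side');c=cv2.resize(p[100:240,120:300],None,fx=4,fy=4);cv2.imwrite('pics/side1.png',c)
E
```

```text
1.7 [0.63625002 0.27460606 0.2911932 ] [-2.32222908e-03  3.14151279e+00  2.78768212e-04] 0.0002294844454457497 [-0.06468307  1.0493807  -0.01673896]
([-0.0012, -0.0027, 0.2353, 0.0001, 0.0001, 0.0009], 'rows>=', np.float64(2.824086463421387))
```

View pics/side1.png

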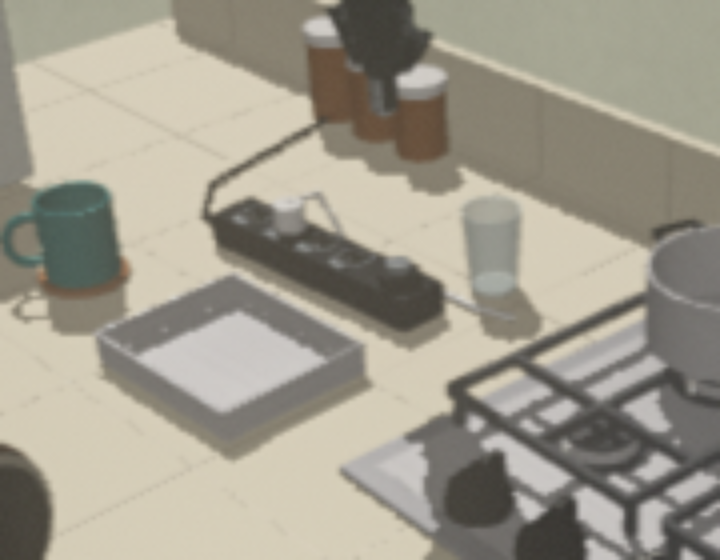

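The closed fingers are above the strip and the cap shows at crop (397,266). Next is the press.

Call:
apply_moves(rows=[0,-0.0025,0.1,0,0,0,0,-0.0025,0.2,0,0,0,0,-0.0025,0.25,0,0,0,0,-0.0025,0.258,0,0,0,0,-0.0025,0.264,0,0,0,0,-0.0025,0.27,0,0,0,0,-0.0025,0.274,0,0,0,0,-0.0025,0.276,0,0,0,0,-0.0025,0.276,0,0,0,0,-0.0025,0.276,0,0,0])

```text
t: 2.75
tool_pos: [0.6388, 0.2725, 0.1277]
tool_rot: [0.001, 3.137, 0.003]
contact_force: [2.6, 2.4, 3.7]
opening: 0.0002
grip_force: 2.1
```

Call:
apply_moves(rows=[0,0,0.002,0,0,0,0,0,0.004,0,0,0,0,0,0.006,0,0,0,0,0,0.006,0,0,0,0,0,0.006,0,0,0,0,0,0.006,0,0,0])

```text
t: 3.35
tool_pos: [0.6389, 0.2725, 0.1264]
tool_rot: [0.001, 3.138, 0.002]
contact_force: [-3.5, 0.8, 18.0]
opening: 0.0002
grip_force: 8.8
```

Call:
apply_moves(rows=[0,0,0,0,0,0,0,0,-0.02,0,0,0,0,0,-0.1,0,0,0,0,0,-0.2,0,0,0,0,0,-0.28,0,0,0,0,0,-0.28,0,0,0,0,0,-0.28,0,0,0])

```text
t: 4.05
tool_pos: [0.6378, 0.2717, 0.2922]
tool_rot: [0.001, 3.138, 0.001]
contact_force: [-0.3, -0.4, -0.4]
opening: 0.0
grip_force: 0.0
```

```bash
python3 - <<'E'
from h import *
o=ctrl.get_obs();print(o['t'],o['tool_pos'],o['tool_rot'],o['contact_force'])
print(rel((.4602,-.0335,.19),0.064))
p,d=ctrl.get_image('top');P=cloud('top',d);w=P[155:185,170:200].reshape(-1,3);k=w[(w[:,2]>.052)&(w[:,2]<.07)];print('sw',len(k),k[:,2].mean())
E
```

```text
4.05 [0.63782283 0.27174166 0.29221142] [1.04734515e-03 3.13833768e+00 6.12176911e-04] [-0.28266154 -0.395945   -0.37053238]
([0.2963, -0.509, 0.1692, 0.0002, 0.0021, -0.0412], 'rows>=', np.float64(7.353081382060801))
sw 20 0.05754187820016867
```

Call:
apply_moves(rows=[0.296,-0.509,0.05,0,0.002,-0.041,0.296,-0.509,0.05,0,0.002,-0.041,0.296,-0.509,0.05,0,0.002,-0.041,0.296,-0.509,0.05,0,0.002,-0.041,0.296,-0.509,0.05,0,0.002,-0.041,0.296,-0.509,0.05,0,0.002,-0.041,0.296,-0.509,0.05,0,0.002,-0.041,0.296,-0.509,0.05,0,0.002,-0.041,0.296,-0.509,0.05,0,0.002,-0.041,0.296,-0.509,0.169,0,0.002,-0.041,0.296,-0.509,0.169,0,0.002,-0.041,0.296,-0.509,0.169,0,0.002,-0.041,0.296,-0.509,0.169,0,0.002,-0.041], grip=0.6, grip_force=80)

```text
t: 5.4
tool_pos: [0.4597, -0.0325, 0.1878]
tool_rot: [0.103, -3.135, -0.001]
contact_force: [0.2, -0.2, 0.4]
opening: 0.0515
grip_force: 0.0
```

```bash
python3 - <<'E'
from h import *
o=ctrl.get_obs();print(o['t'],o['tool_pos'],o['opening'])
print(rel((.4602,-.0335,.108),0.064))
p,d=ctrl.get_image('side');c=cv2.resize(p[150:260,180:320],None,fx=5,fy=5);cv2.imwrite('pics/side2.png',c)
E
```

```text
5.4 [ 0.45966981 -0.03245517  0.18777778] 0.05147512191976763
([-0.0014, -0.0019, 0.133, 0.0005, -0.0033, 0.001], 'rows>=', np.float64(1.5957276308675288))
```

View pics/side2.png

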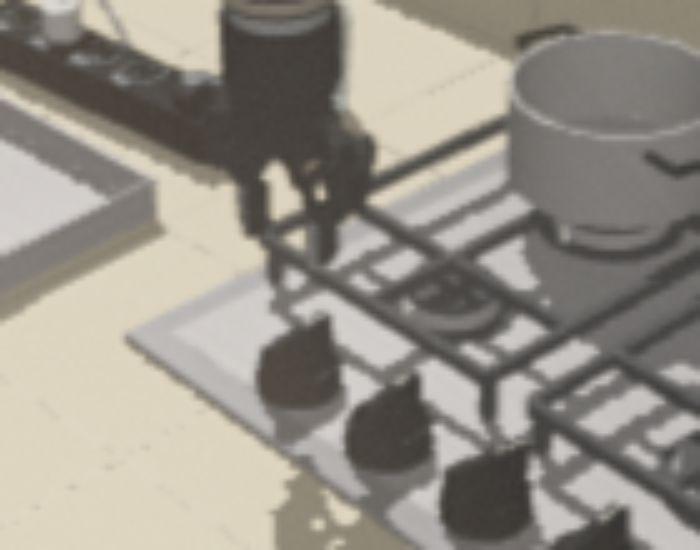

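The fingers (crop about (255,210) and (320,245)) hang over knob 0 (295,365) and straddle its bar. I'll go down and grip.

Call:
apply_moves(rows=[-0.001,-0.002,0.06,0,-0.003,0.001,-0.001,-0.002,0.11,0,-0.003,0.001,-0.001,-0.002,0.125,0,-0.003,0.001,-0.001,-0.002,0.132,0,-0.003,0.001,-0.001,-0.002,0.132,0,-0.003,0.001])

```text
t: 5.95
tool_pos: [0.461, -0.0347, 0.1105]
tool_rot: [-0.098, 3.137, -0.001]
contact_force: [-0.3, 0.5, 0.7]
opening: 0.0511
grip_force: 0.0
```

Call:
apply_moves(rows=[0,0,0,0,0,0,0,0,0,0,0,0,0,0,0,0,0,0,0,0,0,0,0,0,0,0,0,0,0,0,0,0,0,0,0,0,0,0,0,0,0,0,0,0,0,0,0,0], grip=0.0)

```text
t: 6.75
tool_pos: [0.4609, -0.0349, 0.1101]
tool_rot: [-0.098, 3.136, -0.001]
contact_force: [1.0, -1.3, 5.6]
opening: 0.0118
grip_force: 81.9
```

Call:
apply_moves(rows=[0,0,-0.001,0,0,0.09,0,0,-0.002,0,0,0.18,0,0,-0.003,0,0,0.27,0,0,-0.003,0,0,0.18,0,0,-0.004,0,0,0.09,0,0,-0.005,0,0,0,0,0,-0.006,0,0,-0.09,0,0,-0.007,0,0,-0.18,0,0,-0.008,0,0,-0.27,0,0,-0.008,0,0,-0.18,0,0,-0.009,0,0,-0.09])

```text
t: 7.85
tool_pos: [0.4602, -0.0339, 0.1132]
tool_rot: [-0.309, 3.122, 0.003]
contact_force: [8.5, 3.0, -9.8]
opening: 0.0121
grip_force: 79.9
```

Call:
apply_moves(rows=[0,0,-0.001,0,0,0.09,0,0,-0.002,0,0,0.18,0,0,-0.003,0,0,0.27,0,0,-0.004,0,0,0.36,0,0,-0.004,0,0,0.27,0,0,-0.005,0,0,0.18,0,0,-0.006,0,0,0.09,0,0,-0.007,0,0,0,0,0,-0.008,0,0,-0.09,0,0,-0.009,0,0,-0.18,0,0,-0.009,0,0,-0.09,0,0,-0.01,0,0,0])

```text
t: 9.05
tool_pos: [0.4602, -0.0339, 0.1192]
tool_rot: [-0.309, 3.122, 0.003]
contact_force: [7.6, 1.0, -8.0]
opening: 0.0121
grip_force: 80.2
```

Call:
apply_moves(rows=[0,0,-0.001,0,0,0.09,0,0,-0.002,0,0,0.18,0,0,-0.003,0,0,0.27,0,0,-0.004,0,0,0.36,0,0,-0.004,0,0,0.27,0,0,-0.005,0,0,0.18,0,0,-0.006,0,0,0.09,0,0,-0.007,0,0,0,0,0,-0.008,0,0,-0.09,0,0,-0.009,0,0,-0.18,0,0,-0.009,0,0,-0.09,0,0,-0.01,0,0,0,0,0,-0.011,0,0,0.09,0,0,-0.012,0,0,0.18,0,0,-0.013,0,0,0.27,0,0,-0.014,0,0,0.36,0,0,-0.014,0,0,0.27,0,0,-0.015,0,0,0.18,0,0,-0.016,0,0,0.09,0,0,-0.017,0,0,0])

```text
t: 11.05
tool_pos: [0.4589, -0.0343, 0.1295]
tool_rot: [0.328, -3.123, -0.002]
contact_force: [0.8, 0.1, -0.1]
opening: 0.0118
grip_force: 81.2
```

Call:
apply_moves(rows=[0,0,-0.002,0,0,-0.09,0,0,-0.004,0,0,0,0,0,-0.008,0,0,0.09,0,0,-0.016,0,0,0.09,0,0,-0.05,0,0,0.09,0,0,-0.1,0,0,0.09,0,0,-0.15,0,0,0.09,0,0,-0.2,0,0,0.09,0,0,-0.2,0,0,0.09,0,0,-0.2,0,0,0.09])

```text
t: 12.05
tool_pos: [0.4597, -0.0345, 0.2508]
tool_rot: [-0.101, 3.138, 0.0]
contact_force: [0.1, -1.0, -0.5]
opening: 0.0123
grip_force: 81.2
```

```bash
cat >> h.py <<'E'
def tray(P=None):
    if P is None: P=cloud('top',ctrl.get_image('top')[1])
    q=P.reshape(-1,3);k=q[(q[:,2]>.018)&(q[:,2]<.036)&(q[:,0]>.3)&(q[:,0]<.58)&(q[:,1]>.15)&(q[:,1]<.48)]
    return len(k),cv2.minAreaRect((k[:,:2]*1000).astype(np.float32))
E
python3 - <<'E'
from h import *
o=ctrl.get_obs();print(o['t'],o['tool_pos'],o['opening'],o['grip_force'],o['contact_force'])
print(tray());print(rel((.494,.362,.25),0.02))
p,d=ctrl.get_image('side');c=cv2.resize(p[110:280,140:320],None,fx=4,fy=3.5);cv2.imwrite('pics/side3.png',c)
E
```

```text
12.05 [ 0.45971638 -0.03454703  0.25077398] 0.012297087618596854 81.16517543792725 [ 0.13512798 -0.97868044 -0.53568601]
(312, ((457.5579833984375, 314.7602233886719), (168.8755645751953, 210.06442260742188), 0.9859135746955872))
([-0.1002, 0.6557, -0.0005, 0.0005, -0.0003, 0.0279], 'rows>=', np.float64(7.959319671164781))
```

View pics/side3.png

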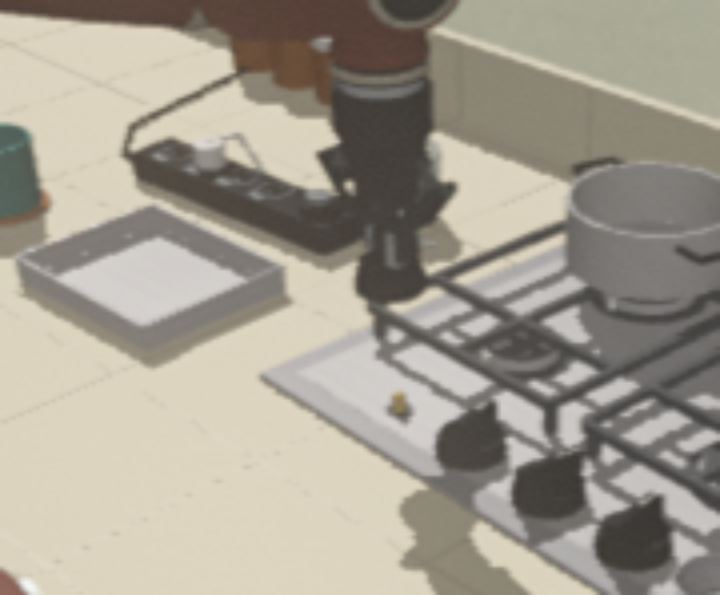

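Knob 0 is in the gripper (390,275), its spindle is bare (400,403), and the tray hasn't moved. Next I'll carry it over.

Call:
apply_moves(rows=[-0.1,0.656,0,0,0,0.028,-0.1,0.656,0,0,0,0.028,-0.1,0.656,0,0,0,0.028,-0.1,0.656,0,0,0,0.028,-0.1,0.656,0,0,0,0.028,-0.1,0.656,0,0,0,0.028,-0.1,0.656,0,0,0,0.028,-0.1,0.656,0,0,0,0.028,-0.1,0.656,0,0,0,0.028,-0.1,0.656,0,0,0,0.028,-0.1,0.656,0.15,0,0,0.028,-0.1,0.656,0.15,0,0,0.028,-0.1,0.656,0.15,0,0,0.028,-0.1,0.656,0.15,0,0,0.028])

```text
t: 13.55
tool_pos: [0.4949, 0.3605, 0.16]
tool_rot: [0.027, -3.141, 0.002]
contact_force: [0.2, 0.1, 0.1]
opening: 0.0121
grip_force: 81.1
```

```bash
python3 - <<'E'
from h import *
o=ctrl.get_obs();print(o['t'],o['tool_pos'],o['opening'],o['grip_force'],o['contact_force'])
print(rel((.494,.362,.106),0.02))
E
```

```text
13.55 [0.49485655 0.36053447 0.1600488 ] 0.012062394751620225 81.10264420509338 [0.15235915 0.10717364 0.13903318]
([0.0013, 0.0026, 0.0901, -0.0008, -0.0006, -0.0018], 'rows>=', np.float64(1.0815089016483705))
```

Call:
apply_moves(rows=[0,0.0025,0.05,0,0,0,0,0.0025,0.08,0,0,0,0,0.0025,0.09,0,0,0,0,0.0025,0.09,0,0,0])

```text
t: 13.95
tool_pos: [0.4961, 0.3635, 0.1084]
tool_rot: [-0.028, 3.138, 0.002]
contact_force: [0.1, -0.3, -0.4]
opening: 0.0123
grip_force: 81.2
```

Call:
apply_moves(rows=[0,0,0,0,0,0,0,0,0,0,0,0,0,0,0,0,0,0,0,0,0,0,0,0,0,0,0,0,0,0,0,0,-0.05,0,0,0,0,0,-0.15,0,0,0,0,0,-0.24,0,0,0,0,0,-0.24,0,0,0,0,0,-0.24,0,0,0], grip=0.4)

```text
t: 14.95
tool_pos: [0.4966, 0.3643, 0.2552]
tool_rot: [-0.029, 3.133, 0.006]
contact_force: [-0.2, 1.0, -0.6]
opening: 0.0338
grip_force: 0.0
```

```bash
python3 - <<'E'
from h import *
o=ctrl.get_obs();print(o['t'],o['tool_pos'],o['opening'],o['grip_force'],o['contact_force'])
print(rel((.4558,-.123,.25),0.139))
E
```

```text
14.95 [0.49655726 0.36432119 0.25521496] 0.03375528410975313 0.0 [-0.22866634  0.97950619 -0.55792961]
([0.083, -0.8108, 0.0049, 0.0021, 0.0054, -0.0767], 'rows>=', np.float64(9.781008062726457))
```

Call:
apply_moves(rows=[0.083,-0.811,0.005,0.002,0.005,-0.077,0.083,-0.811,0.005,0.002,0.005,-0.077,0.083,-0.811,0.005,0.002,0.005,-0.077,0.083,-0.811,0.005,0.002,0.005,-0.077,0.083,-0.811,0.005,0.002,0.005,-0.077,0.083,-0.811,0.005,0.002,0.005,-0.077,0.083,-0.811,0.005,0.002,0.005,-0.077,0.083,-0.811,0.005,0.002,0.005,-0.077,0.083,-0.811,0.005,0.002,0.005,-0.077,0.083,-0.811,0.005,0.002,0.005,-0.077,0.083,-0.811,0.005,0.002,0.005,-0.077,0.083,-0.811,0.105,0.002,0.005,-0.077,0.083,-0.811,0.155,0.002,0.005,-0.077,0.083,-0.811,0.155,0.002,0.005,-0.077,0.083,-0.811,0.155,0.002,0.005,-0.077], grip=0.6)

```text
t: 16.45
tool_pos: [0.4535, -0.123, 0.1563]
tool_rot: [0.219, -3.124, 0.002]
contact_force: [0.0, -0.0, 0.1]
opening: 0.0514
grip_force: 0.0
```

```bash
python3 - <<'E'
from h import *
o=ctrl.get_obs();print(o['t'],o['tool_pos'],o['opening'],o['grip_force'],o['contact_force'])
print(rel((.4558,-.123,.109),0.139))
p,d=ctrl.get_image('side');c=cv2.resize(p[120:270,130:320],None,fx=4,fy=4);cv2.imwrite('pics/side4.png',c)
E
```

```text
16.45 [ 0.4535018  -0.12296826  0.15628698] 0.05141408915771375 0.0 [ 1.31476691e-04 -3.56999790e-02  1.32516445e-01]
([-0.0046, -0.0006, 0.0788, -0.0002, -0.0063, 0.0007], 'rows>=', np.float64(0.9468561962292414))
```

View pics/side4.png

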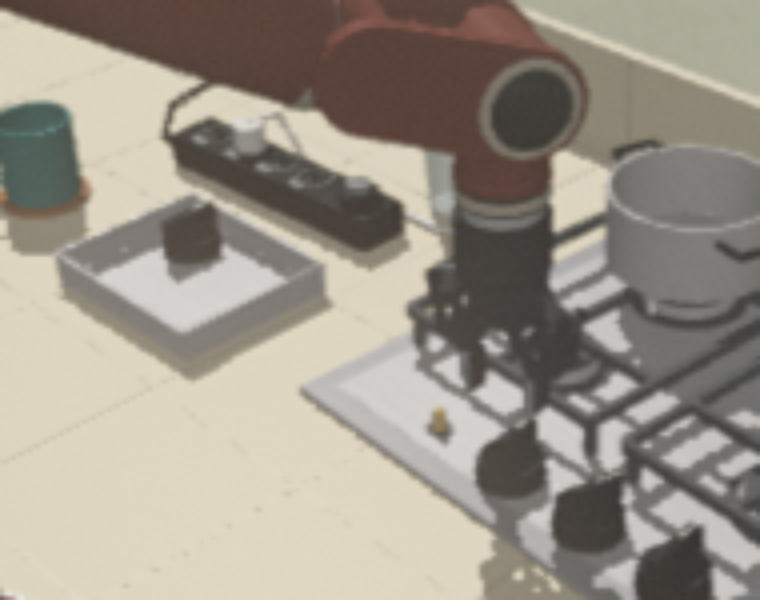

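Knob 0 stands upright in the tray (190,235), and the gripper is over knob 1 (510,460). I'll grip it the same way.

Call:
apply_moves(rows=[-0.004,0,0.04,0,-0.006,0,-0.004,0,0.07,0,-0.006,0,-0.004,0,0.078,0,-0.006,0,-0.004,0,0.078,0,-0.006,0,-0.004,0,0.078,0,-0.006,0])

```text
t: 17.0
tool_pos: [0.4577, -0.1242, 0.1129]
tool_rot: [-0.219, 3.128, -0.006]
contact_force: [-0.1, 0.9, -0.1]
opening: 0.0513
grip_force: 0.0
```

Call:
apply_moves(rows=[0,0,0,0,0,0,0,0,0,0,0,0,0,0,0,0,0,0,0,0,0,0,0,0,0,0,0,0,0,0,0,0,0,0,0,0,0,0,0,0,0,0,0,0,0,0,0,0], grip=0.0)

```text
t: 17.8
tool_pos: [0.457, -0.1241, 0.1114]
tool_rot: [-0.218, 3.13, -0.005]
contact_force: [0.1, 0.6, 4.6]
opening: 0.0119
grip_force: 80.9
```

Call:
apply_moves(rows=[0,0,-0.001,0,0,0.09,0,0,-0.002,0,0,0.18,0,0,-0.003,0,0,0.27,0,0,-0.003,0,0,0.18,0,0,-0.004,0,0,0.09,0,0,-0.005,0,0,0,0,0,-0.006,0,0,-0.09,0,0,-0.007,0,0,-0.18,0,0,-0.008,0,0,-0.27,0,0,-0.008,0,0,-0.18,0,0,-0.009,0,0,-0.09])

```text
t: 18.9
tool_pos: [0.4563, -0.123, 0.1146]
tool_rot: [-0.429, 3.108, -0.002]
contact_force: [6.7, 0.6, -8.6]
opening: 0.0118
grip_force: 79.3
```

Call:
apply_moves(rows=[0,0,-0.001,0,0,0.09,0,0,-0.002,0,0,0.18,0,0,-0.003,0,0,0.27,0,0,-0.004,0,0,0.36,0,0,-0.004,0,0,0.27,0,0,-0.005,0,0,0.18,0,0,-0.006,0,0,0.09,0,0,-0.007,0,0,0,0,0,-0.008,0,0,-0.09,0,0,-0.009,0,0,-0.18,0,0,-0.009,0,0,-0.09,0,0,-0.01,0,0,0])

```text
t: 20.1
tool_pos: [0.4562, -0.123, 0.1204]
tool_rot: [-0.429, 3.108, -0.002]
contact_force: [6.1, -1.2, -8.5]
opening: 0.0118
grip_force: 79.3
```

Call:
apply_moves(rows=[0,0,-0.001,0,0,0.09,0,0,-0.002,0,0,0.18,0,0,-0.003,0,0,0.27,0,0,-0.004,0,0,0.36,0,0,-0.004,0,0,0.27,0,0,-0.005,0,0,0.18,0,0,-0.006,0,0,0.09,0,0,-0.007,0,0,0,0,0,-0.008,0,0,-0.09,0,0,-0.009,0,0,-0.18,0,0,-0.009,0,0,-0.09,0,0,-0.01,0,0,0,0,0,-0.011,0,0,0.09,0,0,-0.012,0,0,0.18,0,0,-0.013,0,0,0.27,0,0,-0.014,0,0,0.36,0,0,-0.014,0,0,0.27,0,0,-0.015,0,0,0.18,0,0,-0.016,0,0,0.09,0,0,-0.017,0,0,0])

```text
t: 22.1
tool_pos: [0.4553, -0.1232, 0.1311]
tool_rot: [-0.448, 3.109, -0.001]
contact_force: [0.1, 0.6, -0.7]
opening: 0.0122
grip_force: 80.4
```

Call:
apply_moves(rows=[0,0,-0.002,0,0,-0.09,0,0,-0.004,0,0,0,0,0,-0.008,0,0,0.09,0,0,-0.016,0,0,0.09,0,0,-0.05,0,0,0.09,0,0,-0.1,0,0,0.09,0,0,-0.15,0,0,0.09,0,0,-0.2,0,0,0.09,0,0,-0.2,0,0,0.09,0,0,-0.2,0,0,0.09])

```text
t: 23.1
tool_pos: [0.4559, -0.1234, 0.2525]
tool_rot: [-0.221, 3.13, -0.004]
contact_force: [-0.3, -0.1, -1.3]
opening: 0.0123
grip_force: 80.4
```

```bash
python3 - <<'E'
from h import *
o=ctrl.get_obs();print(o['t'],o['tool_pos'],o['opening'],o['grip_force'],o['contact_force'])
print(tray());print(rel((.494,.268,.25),0.02))
E
```

```text
23.1 [ 0.4559129  -0.12340258  0.2524507 ] 0.012321698603054862 80.37232160568237 [-0.28581311 -0.12400662 -1.27111947]
(430, ((457.4470520019531, 314.5167236328125), (169.30030822753906, 209.62261962890625), 1.062719702720642))
([-0.1552, 0.6365, 0.0012, -0.0009, 0.0008, 0.0769], 'rows>=', np.float64(7.861342636323249))
```

Call:
apply_moves(rows=[-0.155,0.6365,0,0,0,0.077,-0.155,0.6365,0,0,0,0.077,-0.155,0.6365,0,0,0,0.077,-0.155,0.6365,0,0,0,0.077,-0.155,0.6365,0,0,0,0.077,-0.155,0.6365,0,0,0,0.077,-0.155,0.6365,0,0,0,0.077,-0.155,0.6365,0,0,0,0.077,-0.155,0.6365,0,0,0,0.077,-0.155,0.6365,0,0,0,0.077,-0.155,0.6365,0.15,0,0,0.077,-0.155,0.6365,0.15,0,0,0.077,-0.155,0.6365,0.15,0,0,0.077,-0.155,0.6365,0.15,0,0,0.077])

```text
t: 24.55
tool_pos: [0.4948, 0.2661, 0.1608]
tool_rot: [-0.027, 3.141, -0.005]
contact_force: [0.2, 0.1, 0.8]
opening: 0.0118
grip_force: 80.4
```

```bash
python3 - <<'E'
from h import *
o=ctrl.get_obs();print(o['t'],o['tool_pos'],o['opening'],o['grip_force'],o['contact_force'])
print(rel((.494,.268,.106),0.02))
E
```

```text
24.55 [0.49478789 0.26614808 0.16082433] 0.011781187010067744 80.36682844161987 [0.20218865 0.12428319 0.76335401]
([0.0013, 0.0034, 0.0914, -0.0022, 0.0003, -0.0018], 'rows>=', np.float64(1.097225196681293))
```

Call:
apply_moves(rows=[0,0.003,0.05,0,0,0,0,0.003,0.08,0,0,0,0,0.003,0.09,0,0,0,0,0.003,0.09,0,0,0])

```text
t: 24.95
tool_pos: [0.4964, 0.269, 0.1092]
tool_rot: [-0.028, 3.137, -0.003]
contact_force: [0.6, 0.1, -0.6]
opening: 0.012
grip_force: 80.4
```

Call:
apply_moves(rows=[0,0,0,0,0,0,0,0,0,0,0,0,0,0,0,0,0,0,0,0,0,0,0,0,0,0,0,0,0,0,0,0,-0.05,0,0,0,0,0,-0.15,0,0,0,0,0,-0.24,0,0,0,0,0,-0.24,0,0,0,0,0,-0.24,0,0,0], grip=0.4)

```text
t: 25.95
tool_pos: [0.4965, 0.27, 0.2557]
tool_rot: [-0.029, 3.131, 0.0]
contact_force: [-0.0, 0.7, -0.3]
opening: 0.0345
grip_force: 0.0
```

```bash
python3 - <<'E'
from h import *
o=ctrl.get_obs();print(o['t'],o['tool_pos'],o['opening'],o['grip_force'],o['contact_force'])
print(rel((.4507,-.2122,.25),-0.244))
E
```

```text
25.95 [0.49653147 0.27004058 0.25570113] 0.03450503166704192 0.0 [-0.00784946  0.67300125 -0.32310381]
([0.0913, -0.8022, 0.0085, 0.0009, 0.0063, 0.1671], 'rows>=', np.float64(9.688942199680282))
```

Call:
apply_moves(rows=[0.091,-0.802,0.005,0,0.005,0.167,0.091,-0.802,0.005,0,0.005,0.167,0.091,-0.802,0.005,0,0.005,0.167,0.091,-0.802,0.005,0,0.005,0.167,0.091,-0.802,0.005,0,0.005,0.167,0.091,-0.802,0.005,0,0.005,0.167,0.091,-0.802,0.005,0,0.005,0.167,0.091,-0.802,0.005,0,0.005,0.167,0.091,-0.802,0.005,0,0.005,0.167,0.091,-0.802,0.005,0,0.005,0.167,0.091,-0.802,0.005,0,0.005,0.167,0.091,-0.802,0.105,0,0.005,0.167,0.091,-0.802,0.155,0,0.005,0.167,0.091,-0.802,0.155,0,0.005,0.167,0.091,-0.802,0.155,0,0.005,0.167], grip=0.6)

```text
t: 27.45
tool_pos: [0.4488, -0.2116, 0.1581]
tool_rot: [-0.38, -3.111, -0.0]
contact_force: [0.6, -0.5, 1.1]
opening: 0.0515
grip_force: 0.0
```

```bash
python3 - <<'E'
from h import *
o=ctrl.get_obs();print(o['t'],o['tool_pos'],o['opening'],o['grip_force'],o['contact_force'])
print(rel((.4507,-.2122,.108),-0.244))
p,d=ctrl.get_image('side');c=cv2.resize(p[140:290,160:350],None,fx=4,fy=4);cv2.imwrite('pics/side5.png',c)
E
```

```text
27.45 [ 0.44881381 -0.21161659  0.15814996] 0.05152021292058331 0.0 [ 0.58978184 -0.53837567  1.11347962]
([-0.0039, -0.0001, 0.0836, -0.0005, -0.005, 0.0006], 'rows>=', np.float64(1.0037761754269736))
```

View pics/side5.png

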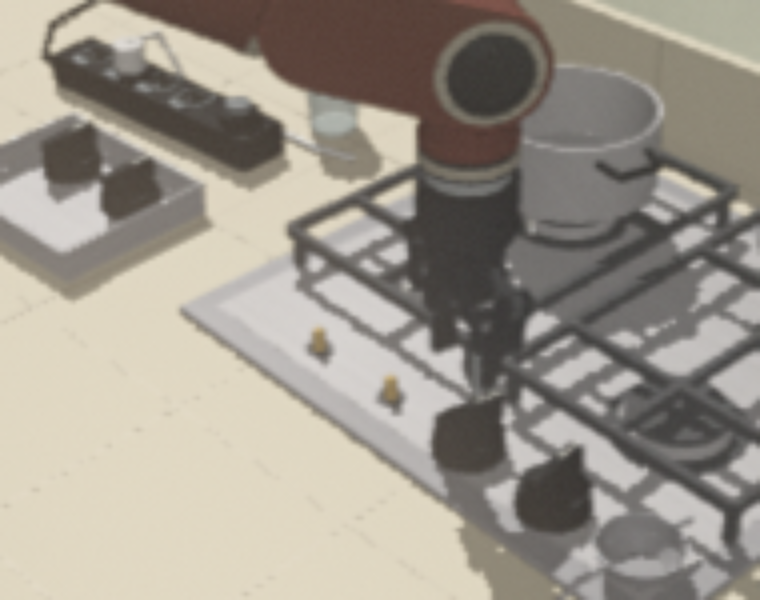

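Two knobs stand in the tray (70,155 and 130,190), two spindles are bare, and the gripper is over knob 2 (470,435).

Call:
apply_moves(rows=[-0.004,0,0.04,0,-0.005,0,-0.004,0,0.07,0,-0.005,0,-0.004,0,0.081,0,-0.005,0,-0.004,0,0.081,0,-0.005,0,-0.004,0,0.081,0,-0.005,0])

```text
t: 28.0
tool_pos: [0.4528, -0.2141, 0.113]
tool_rot: [0.381, 3.112, -0.007]
contact_force: [-0.3, 0.4, 0.3]
opening: 0.0511
grip_force: 0.0
```

Call:
apply_moves(rows=[0,0,0,0,0,0,0,0,0,0,0,0,0,0,0,0,0,0,0,0,0,0,0,0,0,0,0,0,0,0,0,0,0,0,0,0,0,0,0,0,0,0,0,0,0,0,0,0], grip=0.0)

```text
t: 28.8
tool_pos: [0.4521, -0.2139, 0.1116]
tool_rot: [0.382, 3.114, -0.006]
contact_force: [-0.7, -2.1, 3.8]
opening: 0.0113
grip_force: 81.5
```

Call:
apply_moves(rows=[0,0,-0.001,0,0,0.09,0,0,-0.002,0,0,0.18,0,0,-0.003,0,0,0.27,0,0,-0.003,0,0,0.18,0,0,-0.004,0,0,0.09,0,0,-0.005,0,0,0,0,0,-0.006,0,0,-0.09,0,0,-0.007,0,0,-0.18,0,0,-0.008,0,0,-0.27,0,0,-0.008,0,0,-0.18,0,0,-0.009,0,0,-0.09])

```text
t: 29.9
tool_pos: [0.4518, -0.2129, 0.1147]
tool_rot: [0.17, 3.132, -0.003]
contact_force: [5.4, -2.4, -8.8]
opening: 0.0116
grip_force: 79.9
```

Call:
apply_moves(rows=[0,0,-0.001,0,0,0.09,0,0,-0.002,0,0,0.18,0,0,-0.003,0,0,0.27,0,0,-0.004,0,0,0.36,0,0,-0.004,0,0,0.27,0,0,-0.005,0,0,0.18,0,0,-0.006,0,0,0.09,0,0,-0.007,0,0,0,0,0,-0.008,0,0,-0.09,0,0,-0.009,0,0,-0.18,0,0,-0.009,0,0,-0.09,0,0,-0.01,0,0,0])

```text
t: 31.1
tool_pos: [0.4517, -0.2129, 0.1205]
tool_rot: [0.17, 3.132, -0.003]
contact_force: [7.1, -2.7, -8.4]
opening: 0.0117
grip_force: 79.8
```

Call:
apply_moves(rows=[0,0,-0.001,0,0,0.09,0,0,-0.002,0,0,0.18,0,0,-0.003,0,0,0.27,0,0,-0.004,0,0,0.36,0,0,-0.004,0,0,0.27,0,0,-0.005,0,0,0.18,0,0,-0.006,0,0,0.09,0,0,-0.007,0,0,0,0,0,-0.008,0,0,-0.09,0,0,-0.009,0,0,-0.18,0,0,-0.009,0,0,-0.09,0,0,-0.01,0,0,0,0,0,-0.011,0,0,0.09,0,0,-0.012,0,0,0.18,0,0,-0.013,0,0,0.27,0,0,-0.014,0,0,0.36,0,0,-0.014,0,0,0.27,0,0,-0.015,0,0,0.18,0,0,-0.016,0,0,0.09,0,0,-0.017,0,0,0])

```text
t: 33.1
tool_pos: [0.4507, -0.2126, 0.1312]
tool_rot: [0.152, 3.137, -0.002]
contact_force: [-0.9, 0.4, -1.7]
opening: 0.0116
grip_force: 80.9
```

Call:
apply_moves(rows=[0,0,-0.002,0,0,-0.09,0,0,-0.004,0,0,0,0,0,-0.008,0,0,0.09,0,0,-0.016,0,0,0.09,0,0,-0.05,0,0,0.09,0,0,-0.1,0,0,0.09,0,0,-0.15,0,0,0.09,0,0,-0.2,0,0,0.09,0,0,-0.2,0,0,0.09,0,0,-0.2,0,0,0.09])

```text
t: 34.1
tool_pos: [0.4512, -0.213, 0.2527]
tool_rot: [0.379, 3.115, -0.004]
contact_force: [-0.3, -0.5, -1.6]
opening: 0.0118
grip_force: 81.0
```

```bash
python3 - <<'E'
from h import *
o=ctrl.get_obs();print(o['t'],o['tool_pos'],o['opening'],o['grip_force'],o['contact_force'])
print(tray());print(rel((.42,.362,.25),0.02))
E
```

```text
34.1 [ 0.45122285 -0.21295922  0.25266383] 0.011788462521334683 81.01312637329102 [-0.26446048 -0.51934328 -1.60277299]
(523, ((457.56390380859375, 315.037353515625), (168.77825927734375, 210.29579162597656), 0.8291780352592468))
([0.2796, 0.9175, 0.0002, -0.0012, 0.001, -0.167], 'rows>=', np.float64(11.509407996236684))
```

Call:
apply_moves(rows=[0.28,0.9175,0,0,0,-0.167,0.28,0.9175,0,0,0,-0.167,0.28,0.9175,0,0,0,-0.167,0.28,0.9175,0,0,0,-0.167,0.28,0.9175,0,0,0,-0.167,0.28,0.9175,0,0,0,-0.167,0.28,0.9175,0,0,0,-0.167,0.28,0.9175,0,0,0,-0.167,0.28,0.9175,0,0,0,-0.167,0.28,0.9175,0,0,0,-0.167,0.28,0.9175,0,0,0,-0.167,0.28,0.9175,0,0,0,-0.167,0.28,0.9175,0,0,0,-0.167,0.28,0.9175,0,0,0,-0.167,0.28,0.9175,0.15,0,0,-0.167,0.28,0.9175,0.15,0,0,-0.167,0.28,0.9175,0.15,0,0,-0.167,0.28,0.9175,0.15,0,0,-0.167])

```text
t: 35.95
tool_pos: [0.4212, 0.36, 0.16]
tool_rot: [-0.027, 3.141, -0.008]
contact_force: [0.1, -0.2, -1.1]
opening: 0.0118
grip_force: 80.9
```

```bash
python3 - <<'E'
from h import *
o=ctrl.get_obs();print(o['t'],o['tool_pos'],o['opening'],o['grip_force'],o['contact_force'])
print(rel((.42,.362,.106),0.02))
E
```

```text
35.95 [0.42123648 0.36001329 0.16001281] 0.011822059641829205 80.91670632362366 [ 0.11265748 -0.18521687 -1.1085082 ]
([0.0021, 0.0038, 0.09, -0.0031, 0.0006, -0.0018], 'rows>=', np.float64(1.0812695453947594))
```

Call:
apply_moves(rows=[0.001,0.002,0.05,0,0,0,0.001,0.002,0.08,0,0,0,0.001,0.002,0.09,0,0,0,0.001,0.002,0.09,0,0,0])

```text
t: 36.35
tool_pos: [0.4219, 0.3625, 0.1082]
tool_rot: [-0.028, 3.137, -0.004]
contact_force: [0.0, -0.1, -0.3]
opening: 0.012
grip_force: 81.0
```

Call:
apply_moves(rows=[0,0,0,0,0,0,0,0,0,0,0,0,0,0,0,0,0,0,0,0,0,0,0,0,0,0,0,0,0,0,0,0,-0.05,0,0,0,0,0,-0.15,0,0,0,0,0,-0.24,0,0,0,0,0,-0.24,0,0,0,0,0,-0.24,0,0,0], grip=0.4)

```text
t: 37.35
tool_pos: [0.4219, 0.3638, 0.2546]
tool_rot: [-0.029, 3.132, 0.001]
contact_force: [-0.0, 0.6, -0.2]
opening: 0.0342
grip_force: 0.0
```

```bash
python3 - <<'E'
from h import *
o=ctrl.get_obs();print(o['t'],o['tool_pos'],o['opening'],o['grip_force'],o['contact_force'])
print(rel((.4463,-.302,.25),0.066))
E
```

```text
37.35 [0.42190156 0.3638251  0.25459351] 0.034170626842392915 0.0 [-0.03395814  0.63531473 -0.22554665]
([-0.0201, -1.1103, 0.0073, 0.0002, 0.0058, -0.0302], 'rows>=', np.float64(13.32575623498202))
```

Call:
apply_moves(rows=[-0.015,-0.85,0.005,0,0.005,-0.03,-0.015,-0.85,0.005,0,0.005,-0.03,-0.015,-0.85,0.005,0,0.005,-0.03,-0.015,-0.85,0.005,0,0.005,-0.03,-0.015,-0.85,0.005,0,0.005,-0.03,-0.015,-0.85,0.005,0,0.005,-0.03,-0.015,-0.85,0.005,0,0.005,-0.03,-0.015,-0.85,0.005,0,0.005,-0.03,-0.015,-0.85,0.005,0,0.005,-0.03,-0.015,-0.85,0.005,0,0.005,-0.03,-0.015,-0.85,0.005,0,0.005,-0.03,-0.015,-0.85,0.005,0,0.005,-0.03,-0.015,-0.85,0.005,0,0.005,-0.03,-0.015,-0.85,0.005,0,0.005,-0.03], grip=0.6)

```text
t: 38.75
tool_pos: [0.4388, -0.1453, 0.2484]
tool_rot: [0.106, -3.134, 0.004]
contact_force: [0.8, 0.0, 0.2]
opening: 0.0513
grip_force: 0.0
```

```bash
python3 - <<'E'
from h import *
print(rel((.4463,-.302,.16),0.066))
E
```

```text
([0.0042, -0.2611, 0.1479, -0.0013, -0.0039, 0.001], 'rows>=', np.float64(3.601995091533558))
```

Call:
apply_moves(rows=[0.004,-0.261,0,0,0,0,0.004,-0.261,0,0,0,0,0.004,-0.261,0,0,0,0,0.004,-0.261,0,0,0,0,0.004,-0.261,0,0,0,0,0.004,-0.261,0.07,0,0,0,0.004,-0.261,0.148,0,0,0,0.004,-0.261,0.148,0,0,0,0.004,-0.261,0.148,0,0,0])

```text
t: 39.65
tool_pos: [0.4464, -0.3016, 0.1609]
tool_rot: [0.106, -3.133, 0.003]
contact_force: [0.2, 0.2, 0.2]
opening: 0.0509
grip_force: 0.0
```

```bash
python3 - <<'E'
from h import *
o=ctrl.get_obs();print(o['t'],o['tool_pos'],o['opening'],o['grip_force'],o['contact_force'])
print(rel((.4463,-.302,.108),0.066))
p,d=ctrl.get_image('side');c=cv2.resize(p[140:310,140:350],None,fx=3.5,fy=3.5);cv2.imwrite('pics/side6.png',c)
E
```

```text
39.65 [ 0.44642335 -0.30163996  0.1608887 ] 0.0508749997879445 0.0 [0.23703832 0.16839764 0.1972578 ]
([-0.0003, -0.0005, 0.0881, -0.0009, -0.0041, 0.0011], 'rows>=', np.float64(1.0578013093026093))
```

View pics/side6.png

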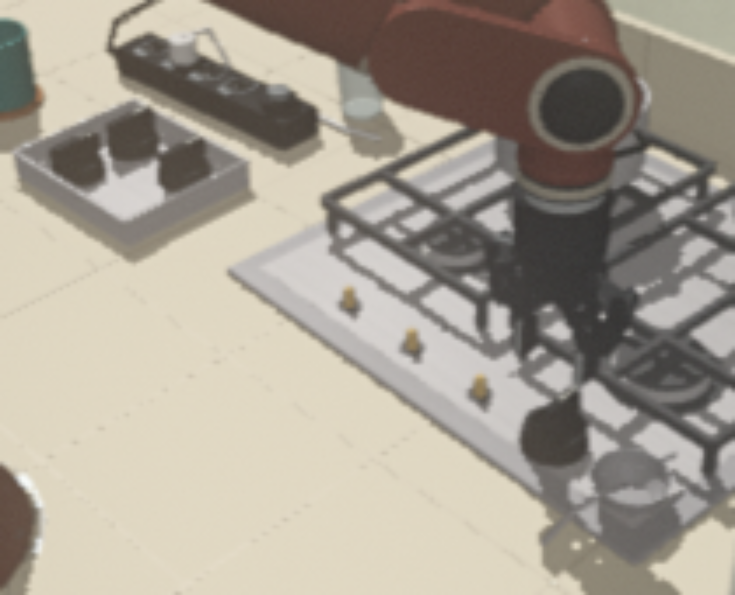

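Three knobs are in the tray, and the gripper is over the last one (555,430), clear of the strainer (630,480).

Call:
apply_moves(rows=[0,0,0.04,0,-0.004,0,0,0,0.07,0,-0.004,0,0,0,0.086,0,-0.004,0,0,0,0.086,0,-0.004,0,0,0,0.086,0,-0.004,0])

```text
t: 40.2
tool_pos: [0.4471, -0.3044, 0.1115]
tool_rot: [-0.103, 3.136, -0.008]
contact_force: [-0.1, 0.4, -0.1]
opening: 0.0513
grip_force: 0.0
```

Call:
apply_moves(rows=[0,0,0,0,0,0,0,0,0,0,0,0,0,0,0,0,0,0,0,0,0,0,0,0,0,0,0,0,0,0,0,0,0,0,0,0,0,0,0,0,0,0,0,0,0,0,0,0], grip=0.0)

```text
t: 41.0
tool_pos: [0.4466, -0.3043, 0.1102]
tool_rot: [-0.103, 3.137, -0.007]
contact_force: [0.0, -1.8, 5.8]
opening: 0.0119
grip_force: 82.0
```

Call:
apply_moves(rows=[0,0,-0.001,0,0,0.09,0,0,-0.002,0,0,0.18,0,0,-0.003,0,0,0.27,0,0,-0.003,0,0,0.18,0,0,-0.004,0,0,0.09,0,0,-0.005,0,0,0,0,0,-0.006,0,0,-0.09,0,0,-0.007,0,0,-0.18,0,0,-0.008,0,0,-0.27,0,0,-0.008,0,0,-0.18,0,0,-0.009,0,0,-0.09])

```text
t: 42.1
tool_pos: [0.4461, -0.3029, 0.1129]
tool_rot: [-0.315, 3.123, -0.003]
contact_force: [6.6, -2.5, -8.6]
opening: 0.0117
grip_force: 80.3
```

Call:
apply_moves(rows=[0,0,-0.001,0,0,0.09,0,0,-0.002,0,0,0.18,0,0,-0.003,0,0,0.27,0,0,-0.004,0,0,0.36,0,0,-0.004,0,0,0.27,0,0,-0.005,0,0,0.18,0,0,-0.006,0,0,0.09,0,0,-0.007,0,0,0,0,0,-0.008,0,0,-0.09,0,0,-0.009,0,0,-0.18,0,0,-0.009,0,0,-0.09,0,0,-0.01,0,0,0])

```text
t: 43.3
tool_pos: [0.446, -0.3029, 0.1183]
tool_rot: [-0.315, 3.123, -0.003]
contact_force: [6.5, -3.5, -9.6]
opening: 0.0116
grip_force: 79.9
```

Call:
apply_moves(rows=[0,0,-0.001,0,0,0.09,0,0,-0.002,0,0,0.18,0,0,-0.003,0,0,0.27,0,0,-0.004,0,0,0.36,0,0,-0.004,0,0,0.27,0,0,-0.005,0,0,0.18,0,0,-0.006,0,0,0.09,0,0,-0.007,0,0,0,0,0,-0.008,0,0,-0.09,0,0,-0.009,0,0,-0.18,0,0,-0.009,0,0,-0.09,0,0,-0.01,0,0,0,0,0,-0.011,0,0,0.09,0,0,-0.012,0,0,0.18,0,0,-0.013,0,0,0.27,0,0,-0.014,0,0,0.36,0,0,-0.014,0,0,0.27,0,0,-0.015,0,0,0.18,0,0,-0.016,0,0,0.09,0,0,-0.017,0,0,0])

```text
t: 45.3
tool_pos: [0.4452, -0.3027, 0.1295]
tool_rot: [0.334, -3.123, 0.001]
contact_force: [0.3, 0.6, -0.7]
opening: 0.012
grip_force: 81.2
```

Call:
apply_moves(rows=[0,0,-0.002,0,0,-0.09,0,0,-0.004,0,0,0,0,0,-0.008,0,0,0.09,0,0,-0.016,0,0,0.09,0,0,-0.05,0,0,0.09,0,0,-0.1,0,0,0.09,0,0,-0.15,0,0,0.09,0,0,-0.2,0,0,0.09,0,0,-0.2,0,0,0.09,0,0,-0.2,0,0,0.09])

```text
t: 46.3
tool_pos: [0.4459, -0.3032, 0.2511]
tool_rot: [-0.106, 3.138, -0.005]
contact_force: [0.5, -0.2, -2.2]
opening: 0.0117
grip_force: 81.2
```

```bash
python3 - <<'E'
from h import *
o=ctrl.get_obs();print(o['t'],o['tool_pos'],o['opening'],o['grip_force'],o['contact_force'])
print(tray());print(rel((.42,.268,.25),0.02))
E
```

```text
46.3 [ 0.44586844 -0.30323161  0.25109902] 0.011712935885190725 81.16312623023987 [ 0.53463845 -0.17414992 -2.23086284]
(632, ((457.5796203613281, 314.778076171875), (169.02137756347656, 210.0731201171875), 0.9214266538619995))
([-0.0215, 0.9521, -0.002, -0.001, -0.0001, 0.03], 'rows>=', np.float64(11.428020204734576))
```

Call:
apply_moves(rows=[-0.021,0.952,0,0,0,0.03,-0.021,0.952,0,0,0,0.03,-0.021,0.952,0,0,0,0.03,-0.021,0.952,0,0,0,0.03,-0.021,0.952,0,0,0,0.03,-0.021,0.952,0,0,0,0.03,-0.021,0.952,0,0,0,0.03,-0.021,0.952,0,0,0,0.03,-0.021,0.952,0,0,0,0.03,-0.021,0.952,0,0,0,0.03,-0.021,0.952,0,0,0,0.03,-0.021,0.952,0,0,0,0.03,-0.021,0.952,0,0,0,0.03,-0.021,0.952,0,0,0,0.03,-0.021,0.952,0.15,0,0,0.03,-0.021,0.952,0.15,0,0,0.03,-0.021,0.952,0.15,0,0,0.03,-0.021,0.952,0.15,0,0,0.03])

```text
t: 48.15
tool_pos: [0.421, 0.2659, 0.1587]
tool_rot: [0.027, -3.141, 0.007]
contact_force: [0.6, -1.5, 0.3]
opening: 0.0122
grip_force: 81.1
```

```bash
python3 - <<'E'
from h import *
o=ctrl.get_obs();print(o['t'],o['tool_pos'],o['opening'],o['grip_force'],o['contact_force'])
print(rel((.42,.268,.106),0.02))
p,d=ctrl.get_image('side');c=cv2.resize(p[120:290,120:330],None,fx=3.5,fy=3.5);cv2.imwrite('pics/side7.png',c)
E
```

```text
48.15 [0.42101093 0.2659006  0.15874747] 0.012216721069195679 81.1380922794342 [ 0.58593914 -1.46462817  0.27071462]
([0.0016, 0.0039, 0.0879, -0.0028, -0.0005, -0.002], 'rows>=', np.float64(1.0559782390421508))
```

View pics/side7.png

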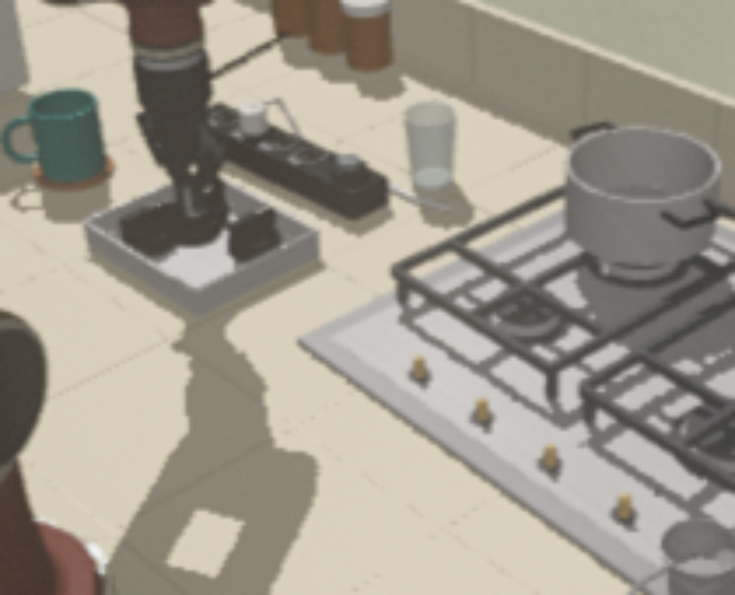

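All four spindles are bare. The last knob is held above the tray (200,220) and the free quarter is below it.

Call:
apply_moves(rows=[0.001,0.002,0.05,0,0,0,0.001,0.002,0.08,0,0,0,0.001,0.002,0.088,0,0,0,0.001,0.002,0.088,0,0,0])

```text
t: 48.6
tool_pos: [0.4217, 0.2683, 0.108]
tool_rot: [-0.028, 3.138, -0.004]
contact_force: [0.0, -0.8, -1.1]
opening: 0.0119
grip_force: 81.2
```

Call:
apply_moves(rows=[0,0,0,0,0,0,0,0,0,0,0,0,0,0,0,0,0,0,0,0,0,0,0,0,0,0,0,0,0,0,0,0,-0.05,0,0,0,0,0,-0.15,0,0,0,0,0,-0.24,0,0,0,0,0,-0.24,0,0,0,0,0,-0.24,0,0,0], grip=0.4)

```text
t: 49.6
tool_pos: [0.4219, 0.2693, 0.2541]
tool_rot: [-0.029, 3.134, -0.001]
contact_force: [-0.3, -0.7, -0.0]
opening: 0.0342
grip_force: 0.0
```

Call:
apply_moves(rows=[0,-0.5,-0.1,0,0,0,0,-0.5,-0.1,0,0,0,0,-0.5,-0.1,0,0,0,0,-0.5,-0.1,0,0,0,0,-0.5,-0.1,0,0,0,0,-0.5,-0.1,0,0,0,0,-0.5,-0.1,0,0,0,0,-0.5,-0.1,0,0,0])

```text
t: 50.4
tool_pos: [0.4254, -0.0321, 0.3093]
tool_rot: [0.023, -3.14, 0.003]
contact_force: [0.7, -0.1, -0.2]
opening: 0.0343
grip_force: 0.0
```

```bash
python3 - <<'E'
from h import *
p,d=ctrl.get_image('top');P=cloud('top',d);n,r=tray(P);print(n,r)
q=P.reshape(-1,3);c=np.array(r[0])/1000
k=q[(abs(q[:,0]-c[0])<.075)&(abs(q[:,1]-c[1])<.095)&(q[:,2]>.038)]
for sx in(1,-1):
  for sy in(1,-1):
    g=k[((k[:,0]-c[0])*sx>0)&((k[:,1]-c[1])*sy>0)];print(len(g),(g.mean(0)-[*c,0]).round(3),g[:,2].max().round(3))
w=P[155:185,170:200].reshape(-1,3);g=w[(w[:,2]>.052)&(w[:,2]<.07)];print('sw',len(g),g[:,2].mean())
a=cv2.resize(p[140:250,80:280],None,fx=4,fy=4);cv2.imwrite('pics/top8.png',a)
E
```

```text
769 ((457.7029724121094, 315.20135498046875), (168.88369750976562, 210.0398406982422), 0.8669484853744507)
70 [0.038 0.049 0.046] 0.057
65 [ 0.037 -0.046  0.048] 0.056
63 [-0.037  0.047  0.047] 0.057
65 [-0.036 -0.047  0.047] 0.054
sw 60 0.05897503437091589
```

View pics/top8.png

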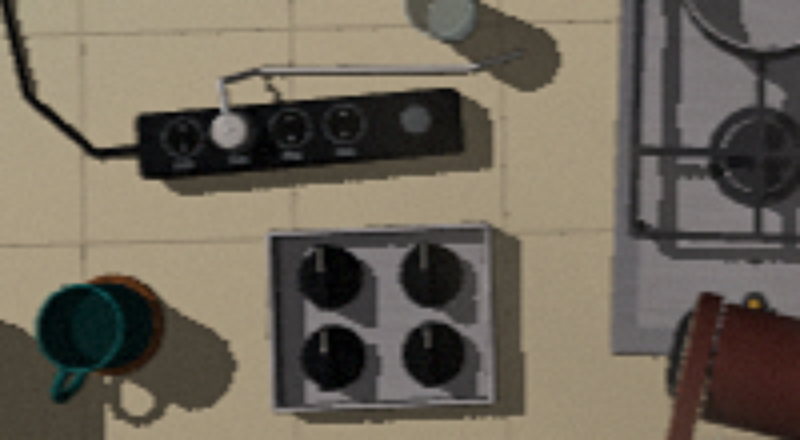

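All four knobs lie in the tray, 2 x 2 (crop (330,275), (430,275), (330,355), (430,355)), and the switch is up at (415,120).

```bash
python3 -c "
from station import ctrl
print(ctrl.finish_job())"
```

```text
the job is handed in; nothing more can be done
None
```

I pressed the switch down and it came back up, then twisted off all four knobs and laid them in the tray; I handed the job in at about 50 s, and no verdict came back.

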